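# Unsnap the battery cover of the data logger

## Task

Two small white data loggers stand on the bench. Open the battery compartment of the one whose grey cover has a snap tab (the other one's lid is flat and screwed down): squeeze the tab inward against the cover's fixed grip wall, lift the cover straight up and off while squeezing, and stand it upright, right way up, on the lab notebook.

Things in the scene. Friction and masses are not known exactly. Their poses are not given: they have to be found in the camera images.
- logger: The logger with the snap-tab cover: fixed white box, 84 (its x) x 40 x 62 mm high, on a foot plate 110 x 62 x 6 mm. Origin at the centre of its underside, z up. Beside the cover's grips fingers have free room down to the foot plate. A second such box, at least 120 mm off, has a flat lid with four screws, one low rib and no tab: leave it.
- cover_grip (a point): Middle of the loose grey cover's grip, 74 mm above the bench when home; axes as the logger's (x long, z up). The 90 mm long top plate lies 8 mm below it; two upright grips span 10 mm above to 10 below: fixed wall (40 mm long in x) with outer face at y = -30 mm, snap tab at +y. A skirt, 75 x 32 mm, ends 54 mm below; the cover stands on it and must rise 42 mm straight to come clear. 0.09 kg.
- tab (a joint): Inward bend of the snap tab (22 mm wide in x, at x = 0), rad: 0 at rest, ribbed outer face at y = +31 mm from cover_grip; 0.18 at its stop, face at +22 mm; its hook frees the cover from 0.12. Grip 61 mm wide at rest, 52 mm squeezed and then centred at y = -4 mm. It springs back; full press takes about 4 N, a grip of 15 to 30 N then holds the cover.
- notebook: Closed lab notebook lying flat, 210 mm (its x) x 151 mm (its y), 12 mm thick, fixed. Origin at the centre of its underside on the bench, z up.
Things that resemble listed ones, but are neither listed nor needed, are in the scene too. Leave any blue look-alike of the part that bears cover_grip alone.

How it is judged:
By the outcome, as a careful person would: the job done as asked, in the order asked, and still so for the second after the job is handed in, with the robot touching nothing.
It also fails if it takes over 35 s, if anything falls off the work surface, if the arm or the gripper's body presses on something with over 40 N, if the wrist force passes 120 N, or if a joint passes its speed limit or range.

## Robot

A 7-joint arm with a two-finger parallel gripper is mounted at the origin on a cart in front of the work surface, level with it; the furniture and walls round the work are solid. World frame = base frame: x ahead of the robot, y to its left, z up, the work surface at z = 0. Lengths are in m, angles in rad, forces in N, time in s.
With the tool pointing down it reaches from about 0.35 to 0.9 m from the base axis. Payload 8.1 kg.
Tool frame: the origin (TCP) lies at the very end of the fingers, on their centre line; the grasp point (between the pads) lies arm.hold_point_z behind it (arm.hold_point_z is the distance from the TCP to the grasp point, in m); z points along the fingers, y is the line along which they close (so a half turn about z gives the same grasp; the last joint's range is limited). The gripper opens to 92 mm and grips with 3 to 60 N. Pads are 19 mm wide; open, the fingers measure 130 mm over their backs; the gripper's body (75 mm by 190 mm) begins 47 mm behind the grasp point.
Start: joints at [-1.205, 0.434, 0.025, 1.573, -0.012, 1.134, -0.075], TCP at [0.282, 0.558, 0.227] pointing down, gripper open.
Joint ranges: [-2.62, 2.62], [-0.44, 2.09], [-1.27, 1.32], [0.08, 2.57], [-1.32, 4.46], [0.12, 2], [-2.74, 2.74]. Speed limits (rad/s): [2.22, 2.22, 3.01, 3.01, 3.14, 3.14, 3.14].

## Interface

Orientations are given as a rotation vector (axis times angle).
In Python, from cell import arm, vision, job, cut_out gives the robot as it stands. The module is installed in compiled form; this text tells all that it offers.
- The arm moves only by the tool play_rows, never from a script. Its argument "increments" is text: rows parted by semicolons, each of 5 numbers parted by spaces: the shift along the tool's x, y, z in cm, then the turn about the tool's z in degrees, then the opening, from -1 (shut) to 1 (fully open), so that 0 is half open. A call has 1 to 5 rows; each row shifts and turns the commanded pose from where the row before left it, along the tool's axes as they then stand; what a row does not reach is not made up. A row lasts 1/12 s, in which the tool goes at most 41.7 mm and 7.16 degrees, less where a joint would pass 70% of its speed; a pose out of reach is approached as far as the arm can. A call is refused whole if a number of a shift passes 4.17 or a number of a turn 7.16, either way. A call with a gripper value outside its range is refused whole. The fingers move at their own pace and stop on an object; "grip_force" is the grip in N (left out, the last holds). Time passes only in rows, so rows that do not move let the fingers close. It gives the time, the measured TCP pose, the force, the opening and the grip force at its end, in the units of the state.
- arm.observe(): the state, without advancing time (a new reading comes with each control period).
- vision.get_image(name): name is "scene" or "top"; returns a dict with "frame" (420x560x3 uint8, red, green, blue), "z_map" (420x560 float32, m along the optical axis (not along the pixel's ray), 0 where there is no reading), "mtx" (3x3 intrinsics, pixels), "cam_to_world" (4x4, takes a point from camera to world coordinates). Camera axes: x right, y up, looking along -z (the intrinsics and any distortion apply to the point x, -y, -z); pixel columns grow to the right and rows downward; lengths in m; the calibration is good to about 2 mm. A picture is of the moment at which its call begins.
- job.sign_off(): hands the job in; it is judged then, once.
Trained networks look in a picture, given as the dict that the camera call returned (one of the last four; its "shot" number tells which), for a name from the list of things; names that differ only in an ending like _2 or _b are one class to them, and where a whole thing is asked for, a point or a joint stands for the part that bears it (a point fixed in the world has none). Each returns a list of dicts, best first, with "confidence" (0 to 1); they miss things now and then, are a little off and sometimes report something else, mostly with a low value. They report only what shows in the picture. A call takes as long as a camera call. They do not tell look-alikes from the thing itself.
- cut_out(query, picture): "mask" (420x560 bool, what is visible of it) and "point" ([row, column] in pixels, amid what is visible of it).
The state is a dict: "clock": time; "joints": joint angles; "dq": joint speeds; "joint_efforts": joint torques, N m; "position": TCP position; "ee_rot": TCP orientation; "force": force on the tool from outside, world axes, zero at the start; "ft_torque": the same for the moment, N m; "width": opening from 0.0 (shut) to 1.0 (fully open); "gripper_force": force on a finger pad.
Only numpy, scipy, OpenCV 4.12 (cv2) and the standard library are available. Lean on these libraries where they do the work, as an engineer would, in place of code of your own. Each camera call takes 0.05 s, during which the arm holds its last target. There are 200 camera calls.

## Working session

There is one attempt and no reset: what is moved stays moved. The work goes in short steps, Python scripts to look and compute and a tool call to move; the robot and the scene stay as the last step left them, time stands still between calls to the robot, and variables do not carry over. Pictures are saved under pics/ and viewed, at most 10 in all, crops included, and the job is handed in when it is done.

Besides the shell and the picture viewer there is one more tool, called as a command line: name --argument value ..., lists and objects as JSON in quotes. play_rows: Moves the arm, as the interface text tells. Its arguments: {"type":"object","properties":{"increments":{"type":"string"},"grip_force":{"type":"number"}},"required":["increments"]}

```bash
mkdir -p pics
cat > h.py <<'E'
import numpy as np, cv2
from cell import arm, vision, job, cut_out
def pts(p):
    z=p["z_map"]; K=p["mtx"]; v,u=np.mgrid[:420,:560]
    c=np.stack([(u-K[0,2])/K[0,0]*z,-(v-K[1,2])/K[1,1]*z,-z,np.ones_like(z)],-1)
    w=(c@p["cam_to_world"].T)[...,:3]; w[z==0]=np.nan
    return w
E
python3 - <<'E'
from h import *
s=arm.observe(); print(s["position"],s["ee_rot"],s["width"],s["clock"],arm.hold_point_z)
for n in("scene","top"):
    p=vision.get_image(n); w=pts(p); cv2.imwrite(f"pics/{n}0.png",p["frame"][...,::-1])
    print(n,p["cam_to_world"][:3,3])
    np.save(n+"0.npy",w)
    for q in("logger","cover_grip","tab","notebook"):
        for d in cut_out(q,p):
            m=d["mask"]; print(q,round(d["confidence"],2),d["point"],m.sum(),np.nanmedian(w[m],0).round(3),np.nanmax(w[m][:,2]).round(3))
E
```

```text
[0.2821796  0.55710042 0.22594878] [-7.29713214e-01 -3.05541997e+00  2.44092608e-03] 1.000431804910966 0.0 0.0188
scene [-0.06913134 -0.59418599  0.76602408]
logger 0.92 [220.7, 248.1] 727 [ 0.424 -0.028  0.014] 0.064
logger 0.39 [274.1, 363.7] 5620 [ 0.502 -0.308  0.009] 0.015
cover_grip 0.96 [155.7, 252.2] 795 [0.593 0.121 0.045] 0.065
cover_grip 0.93 [198.7, 245.6] 732 [ 0.453 -0.012  0.066] 0.086
notebook 0.62 [274.1, 363.9] 5653 [ 0.503 -0.308  0.009] 0.015
top [ 0.46939555 -0.07039166  0.96470857]
logger 0.68 [253.6, 249.1] 287 [ 0.455 -0.002  0.007] 0.068
cover_grip 0.68 [176.8, 174.4] 1379 [0.597 0.13  0.046] 0.07
tab 0.66 [259.5, 237.7] 209 [0.448 0.01  0.068] 0.087
tab 0.54 [180.5, 185.4] 149 [0.593 0.108 0.048] 0.067
tab 0.48 [258.5, 248.6] 362 [ 0.446 -0.002  0.007] 0.065
notebook 0.73 [223.9, 404.6] 8346 [ 0.512 -0.302  0.009] 0.016
```

View pics/scene0.png

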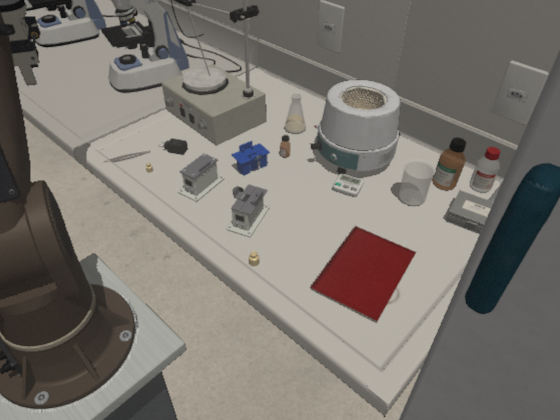

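View pics/top0.png

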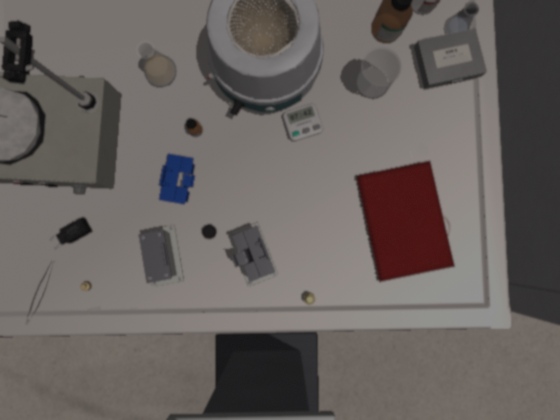

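Candidates are: grey tabbed cover at top (250,252) / scene (247,205); grey flat-lid logger at top (157,253) / scene (199,175); blue look-alike at top (177,180) / scene (251,158). I choose the one at (250,252), and check it in a close crop.

Run:
```python
from h import *
a=cv2.imread("pics/top0.png")[210:300,195:290]; b=cv2.imread("pics/scene0.png")[175:245,215:289]
a=cv2.resize(a,(400,380),interpolation=cv2.INTER_CUBIC); b=cv2.resize(b,(400,380),interpolation=cv2.INTER_CUBIC)
cv2.imwrite("pics/crop0.png",np.clip(np.hstack([a,b])*1.5,0,255).astype(np.uint8))
w=np.load("top0.npy")
r=w[215:295,195:290].reshape(-1,3)
for lo,hi in((.003,.012),(.058,.073),(.077,.095)):
    q=r[(r[:,2]>lo)&(r[:,2]<hi)]
    if len(q)>5: print(lo,len(q),np.median(q,0).round(4),cv2.minAreaRect((q[:,:2]*1000).astype(np.float32)))
q=r[(r[:,2]>.077)]
m=((w[...,2]>.077)&(w[...,2]<.1)).astype(np.uint8); m[:215]=0;m[295:]=0;m[:,:195]=0;m[:,290:]=0
n,l=cv2.connectedComponents(m)
for i in range(1,n):
    q=w[l==i]; print(i,len(q),q.mean(0).round(4),cv2.minAreaRect((q[:,:2]*1000).astype(np.float32)))
k=w[222:240,200:218].reshape(-1,3); print("knob",np.nanmax(k,0), (k[:,2]>.01).sum(), k[k[:,2]>.01].mean(0))
nb=w[(w[...,2]>.007)&(w[...,2]<.02)&(np.mgrid[:420,:560][1]>350)&(np.mgrid[:420,:560][0]>150)&(np.mgrid[:420,:560][1]<460)&(np.mgrid[:420,:560][0]<290)]
print(cv2.minAreaRect((nb[:,:2]*1000).astype(np.float32)),np.median(nb[:,2]))
```

```text
0.003 1003 [0.4634 0.0117 0.0043] ((454.6250915527344, 12.710861206054688), (182.2095947265625, 151.6533660888672), 88.97510528564453)
0.058 1272 [ 0.4543 -0.0117  0.0664] ((455.2943420410156, -9.503273010253906), (89.8617172241211, 56.79833221435547), 20.73982810974121)
0.077 94 [ 0.4525 -0.0286  0.0833] ((454.1864929199219, -6.793476104736328), (38.68819046020508, 62.42216873168945), 20.27243423461914)
1 52 [ 0.4644 -0.0344  0.0834] ((464.3431396484375, -34.291168212890625), (38.68819046020508, 3.7951815128326416), 20.27243423461914)
2 1 [ 0.4752 -0.0211  0.0773] ((475.2389221191406, -21.06397819519043), (0.0, 0.0), 0.0)
3 41 [0.444  0.0196 0.0823] ((444.11090087890625, 20.016197204589844), (20.934892654418945, 5.316160202026367), 22.157764434814453)
knob [0.51847884 0.09394304 0.01465595] 31 [0.50040092 0.07409234 0.01229976]
((507.052001953125, -292.7362060546875), (220.09173583984375, 169.33984375), 10.65654468536377) 0.00935127452624751
```

View pics/crop0.png

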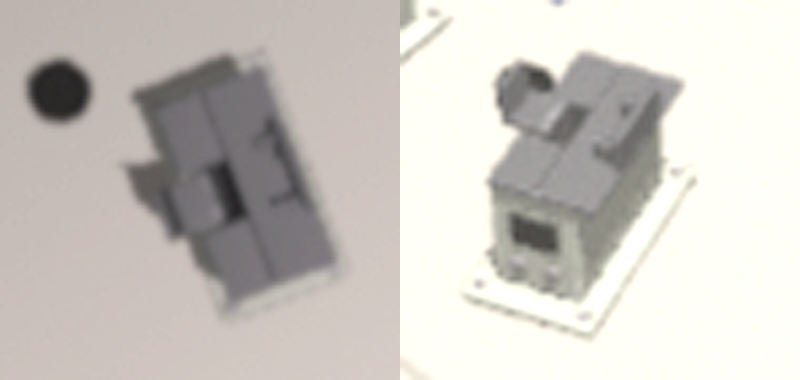

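The crop shows the target at home: fixed wall at crop (280,160), tab at (190,200), and only a low black cap nearby at (60,90). So cover yaw is about 20.5°, with its centre near (0.454, -0.007). I'll move across at the current height first.

play_rows --increments "-2.75 -2.85 0 0 1;-2.75 -2.85 0 0 1;-2.75 -2.85 0 0 1;-2.75 -2.85 0 0 1;-2.75 -2.85 0 0 1" --grip_force 20

```text
clock: 0.92
position: [0.3409, 0.3665, 0.2268]
ee_rot: [0.729, 3.056, 0.001]
force: [0.9, -0.6, 0.2]
width: 1.002
gripper_force: 0.0
```

Run:
```python
from h import *
print(arm.observe()["joints"])
for n in ("top0","scene0"):
    w=np.load(n+".npy").reshape(-1,3)
    m=(w[:,1]<-.1)&(w[:,1]>-.7)&(w[:,0]<.75)&(w[:,2]>.05); q=w[m]
    print(n,len(q), q.min(0) if len(q) else 0, q.max(0) if len(q) else 0)
    for y in np.arange(-.7,-.1,.1):
        s=q[(q[:,1]>y)&(q[:,1]<y+.1)]
        if len(s): print(y.round(1),len(s),s.min(0).round(2),s.max(0).round(2))
```

```text
[-0.9817897   0.23161355  0.06505844  1.87410252 -0.01731255  1.03599088
  0.19247143]
top0 8676 [ 0.32938514 -0.53184995  0.05000227] [ 0.74999464 -0.10005791  0.19268961]
-0.6 8644 [ 0.33 -0.53  0.05] [ 0.75 -0.51  0.19]
-0.2 32 [ 0.74 -0.11  0.05] [ 0.75 -0.1   0.09]
scene0 28930 [ 0.26404537 -0.683616    0.05013184] [ 0.7499423  -0.10000285  0.61276003]
-0.7 7303 [ 0.33 -0.68  0.07] [ 0.33 -0.6   0.42]
-0.6 21587 [ 0.26 -0.6   0.05] [ 0.34 -0.52  0.61]
-0.2 40 [ 0.74 -0.11  0.05] [ 0.75 -0.1   0.09]
```

play_rows --increments "-2.75 -2.85 0 0 1;-2.75 -2.85 0 0 1;-2.75 -2.85 0 0 1;-2.75 -2.85 0 0 1;-2.75 -2.85 0 0 1"

```text
clock: 1.33
position: [0.3992, 0.1772, 0.2271]
ee_rot: [0.729, 3.055, 0.001]
force: [1.9, -0.1, -1.0]
width: 1.003
gripper_force: 0.0
```

play_rows --increments "-2.75 -2.85 0 0 1;-2.75 -2.85 0 0 1;-2.75 -2.85 0 0 1;-2.75 -2.85 0 0 1;-2.75 -2.85 0 0 1"

```text
clock: 1.75
position: [0.4575, -0.0121, 0.2272]
ee_rot: [0.729, 3.055, 0.001]
force: [0.9, 1.0, -0.2]
width: 0.998
gripper_force: 0.0
```

play_rows --increments "0 0 0 6.98 1;0 0 0 6.98 1;0 0 0 6.98 1;0 0 0 6.98 1;0 0 0 6.98 1"

```text
clock: 2.17
position: [0.4573, -0.0103, 0.2269]
ee_rot: [1.621, 2.691, 0.001]
force: [0.1, -0.3, 0.2]
width: 1.003
gripper_force: 0.0
```

play_rows --increments "0 0 0 6.98 1;0 0 0 6.98 1;0 0 0 6.98 1;0 0 0 6.98 1;0 0 0 6.98 1"

```text
clock: 2.58
position: [0.4572, -0.0102, 0.2269]
ee_rot: [2.353, 2.081, 0.001]
force: [-0.2, 0.2, 0.4]
width: 0.999
gripper_force: 0.0
```

play_rows --increments "0 0 0 6.98 1;0 0 0 6.98 1;0 0 0 6.98 1;0 0 0 6.98 1;0 0 0 6.98 1"

```text
clock: 3.0
position: [0.4572, -0.0102, 0.2269]
ee_rot: [-2.869, -1.28, -0.001]
force: [0.3, -0.6, 0.1]
width: 0.999
gripper_force: 0.0
```

play_rows --increments "0 0 0 6.98 1;0 0 0 6.98 1;0 0 0 6.98 1;0 0 0 6.98 1;0 0 0 0 1"

```text
clock: 3.42
position: [0.4573, -0.0101, 0.2269]
ee_rot: [-3.093, -0.55, -0.001]
force: [-0.7, 0.8, 0.2]
width: 1.0
gripper_force: 0.0
```

```bash
cat >> h.py <<'E'
from scipy.spatial.transform import Rotation as R
def to(x,y,yaw_y=None):
    s=arm.observe(); M=R.from_rotvec(s["ee_rot"]).as_matrix()
    d=np.array([x,y,s["position"][2]])-s["position"]
    print("tool shift cm",(M.T@d*100).round(2),"y angle",np.degrees(np.arctan2(M[1,1],M[0,1])).round(2),"z",M[:,2].round(4),s["position"].round(4),s["clock"])
E
python3 -c "
from h import *
to(.4557,-.0112); print(arm.observe()['joints'])"
```

```text
tool shift cm [-0.19  0.05 -0.  ] y angle -69.82 z [ 3.e-04  2.e-04 -1.e+00] [ 0.4573 -0.0101  0.2269] 3.4167
[-0.67787475  0.16704506  0.68257826  2.00204516 -0.12419226  1.01260513
 -1.15467419]
```

play_rows --increments "-0.19 0.05 3 0 1;0 0 3 0 1;0 0 3 0 1;0 0 3 0 1;0 0 0 0 1"

```text
clock: 3.83
position: [0.4525, -0.0113, 0.1029]
ee_rot: [3.09, 0.566, -0.011]
force: [-1.3, 0.3, 0.2]
width: 1.001
gripper_force: 0.0
```

Run:
```python
from h import *
p=vision.get_image("scene");q=vision.get_image("top")
b=cv2.resize(p["frame"][140:250,190:305],(400,383),interpolation=cv2.INTER_CUBIC)
a=cv2.resize(q["frame"][205:300,195:295],(400,383),interpolation=cv2.INTER_CUBIC)
cv2.imwrite("pics/near.png",np.clip(np.hstack([a,b])[...,::-1]*1.4,0,255).astype(np.uint8))
to(.4557,-.0112)
w=pts(p); w0=np.load("scene0.npy")
m=(w0[...,2]>.076)&(abs(w0[...,0]-.455)<.06)&(abs(w0[...,1]+.01)<.06)
n,l=cv2.connectedComponents(m.astype(np.uint8))
for i in range(1,n):
    s=w0[l==i]; print(len(s),s.mean(0).round(4),cv2.minAreaRect((s[:,:2]*1000).astype(np.float32)),s[:,2].max())
```

```text
tool shift cm [ 0.07 -0.03 -0.  ] y angle -69.38 z [-2.e-03 -6.e-04 -1.e+00] [ 0.4551 -0.0117  0.1068] 3.9333
27 [0.4445 0.0168 0.0814] ((444.6164855957031, 16.536602020263672), (22.595251083374023, 7.097315788269043), 24.004133224487305) 0.08622470940669791
41 [ 0.4641 -0.0374  0.0814] ((464.8644104003906, -37.371803283691406), (37.66613006591797, 7.674595355987549), 10.028944969177246) 0.08612614602557311
2 [ 0.4733 -0.022   0.0761] ((473.2967834472656, -22.02898597717285), (2.2676000595092773, 0.0), 132.7624969482422) 0.07608231528145493
1 [ 0.4475 -0.0308  0.0769] ((447.4951171875, -30.82526206970215), (0.0, 0.0), 0.0) 0.07694218863726432
```

View pics/near.png

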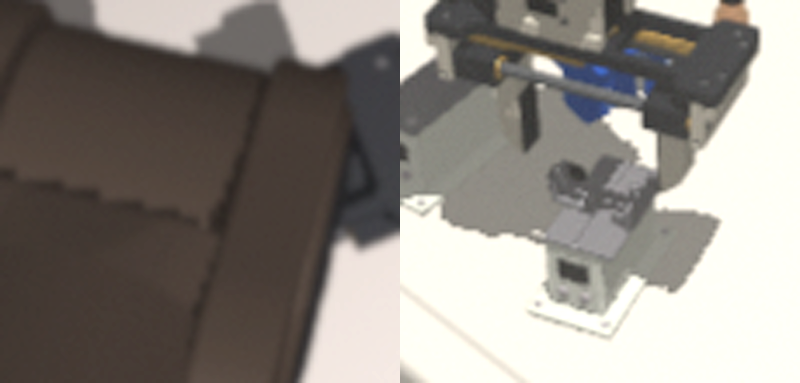

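The picture shows the open fingers straddling the grips: the tab-side finger at crop (525,120), the wall-side finger at (675,160). They're aligned, so I'll go down and squeeze.

play_rows --increments "0.05 0 1.3 0 1;0 0 1.3 0 1;0 0 1.3 0 1;0 0 1.26 0 1;0 0 0 0 1"

```text
clock: 4.35
position: [0.4567, -0.0109, 0.0556]
ee_rot: [-3.09, -0.562, -0.001]
force: [-0.4, 0.3, 0.2]
width: 1.0
gripper_force: 0.0
```

play_rows --increments "0 0 0 0 0.5;0 0 0 0 0.35;0 0 0 0 0.3;0 0 0 0 0.25;0 0 0 0 0.2" --grip_force 15

```text
clock: 4.77
position: [0.4564, -0.0108, 0.0558]
ee_rot: [-3.091, -0.56, -0.002]
force: [-0.8, 3.0, 1.3]
width: 0.688
gripper_force: 1.1
```

play_rows --increments "0 0 0 0 0;0 0 0 0 0;0 0 0 0 0;0 0 0 0 0;0 0 0 0 0"

```text
clock: 5.18
position: [0.4567, -0.0116, 0.0555]
ee_rot: [3.091, 0.558, 0.002]
force: [0.0, -0.9, 7.6]
width: 0.559
gripper_force: 15.0
```

Width is 0.559 × 92 ≈ 51.4 mm, so the tab is fully pressed. I'll firm the grip and lift.

play_rows --increments "0 0 0 0 -0.3;0 0 0 0 -0.3;0 0 -0.3 0 -0.3;0 0 -0.5 0 -0.3;0 0 -0.5 0 -0.3" --grip_force 24

```text
clock: 5.6
position: [0.456, -0.0119, 0.0684]
ee_rot: [3.091, 0.558, -0.001]
force: [1.4, -4.0, -2.7]
width: 0.549
gripper_force: 24.0
```

play_rows --increments "0 0 -0.7 0 -0.3;0 0 -0.7 0 -0.3;0 0 -0.7 0 -0.3;0 0 -0.7 0 -0.3;0 0 -0.7 0 -0.3"

```text
clock: 6.02
position: [0.4558, -0.0108, 0.104]
ee_rot: [-3.091, -0.559, 0.0]
force: [-0.8, 0.1, -1.3]
width: 0.549
gripper_force: 24.0
```

play_rows --increments "0 0 -1.2 0 -0.3;0 0 -1.2 0 -0.3;0 0 -1.2 0 -0.3;0 0 -1.2 0 -0.3;0 0 0 0 -0.3"

```text
clock: 6.43
position: [0.4569, -0.0104, 0.1532]
ee_rot: [-3.09, -0.56, -0.004]
force: [0.5, -0.2, 0.7]
width: 0.55
gripper_force: 24.0
```

Run:
```python
from h import *
p=vision.get_image("scene")
cv2.imwrite("pics/lift.png",np.clip(cv2.resize(p["frame"][100:270,170:400],(690,510),interpolation=cv2.INTER_CUBIC)[...,::-1]*1.3,0,255).astype(np.uint8))
# notebook top corners from saved scene cloud
w0=np.load("scene0.npy"); p0=cv2.imread("pics/scene0.png").astype(int)
for n in("scene","top"):
    w=np.load(n+"0.npy"); im=cv2.imread(f"pics/{n}0.png").astype(int)
    m=((im[...,2]-im[...,1]>40)&(im[...,1]<40)&(w[...,1]<-.15)&(w[...,0]<.7)).astype(np.uint8)
    m=cv2.morphologyEx(m,cv2.MORPH_OPEN,np.ones((5,5))); s=w[m>0]
    print(n,cv2.minAreaRect((s[:,:2]*1000).astype(np.float32)),np.median(s[:,2]))
to(.507,-.297)
```

```text
scene ((515.5791015625, -310.3143310546875), (209.41587829589844, 129.97706604003906), 10.759011268615723) 0.009156817375239656
top ((514.6567993164062, -302.8323059082031), (203.03033447265625, 140.9381561279297), 10.697800636291504) 0.00909149220841543
tool shift cm [-5.35 28.61 -0.04] y angle -69.42 z [ 0.0018  0.0015 -1.    ] [ 0.4565 -0.0103  0.1522] 6.4833
```

View pics/lift.png

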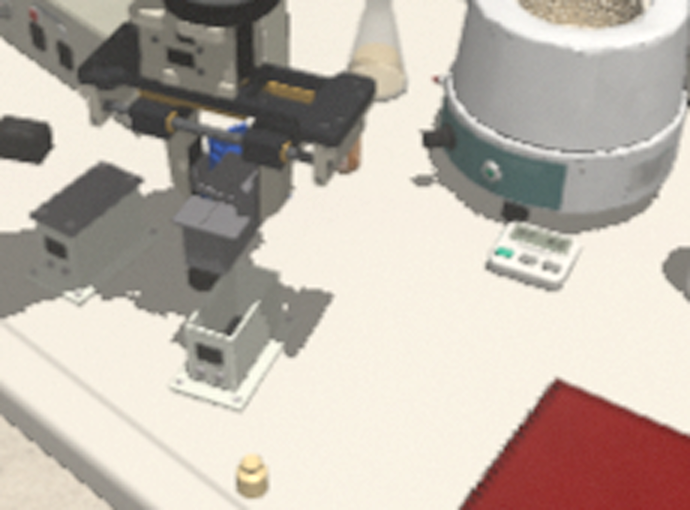

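The picture shows the cover held upright above the open logger, at (220,220), with the battery box empty below at (220,340). Carry it to the notebook.

play_rows --increments "-0.2 1.4 0 0 -0.3;-0.5 2.9 0 0 -0.3;-0.5 2.9 0 0 -0.3;-0.5 2.9 0 0 -0.3;-0.5 2.9 0 0 -0.3"

```text
clock: 6.9
position: [0.4806, -0.1411, 0.1504]
ee_rot: [-3.09, -0.561, 0.002]
force: [0.6, 0.6, -0.9]
width: 0.552
gripper_force: 24.0
```

play_rows --increments "-0.5 2.9 0 0 -0.3;-0.5 2.9 0 0 -0.3;-0.5 2.9 0 0 -0.3;-0.5 2.9 0 0 -0.3;-0.5 2.9 0 0 -0.3"

```text
clock: 7.32
position: [0.5082, -0.2858, 0.1501]
ee_rot: [-3.09, -0.56, 0.002]
force: [0.8, 0.1, -0.8]
width: 0.55
gripper_force: 24.0
```

play_rows --increments "-0.2 1.6 0 0 -0.3;0 0 2.5 0 -0.3;0 0 2.5 0 -0.3;0 0 2.5 0 -0.3;0 0 1.2 0 -0.3"

```text
clock: 7.73
position: [0.5104, -0.2992, 0.0605]
ee_rot: [-3.088, -0.559, 0.006]
force: [-0.3, 0.0, -1.0]
width: 0.554
gripper_force: 24.0
```

play_rows --increments "0 0 0.6 0 -0.3;0 0 0 0 -0.3;0 0 0 0 -0.3"

```text
clock: 7.98
position: [0.5124, -0.3011, 0.0587]
ee_rot: [3.091, 0.559, 0.001]
force: [0.2, 0.9, -1.5]
width: 0.548
gripper_force: 24.0
```

Run:
```python
from h import *
to(.513,-.301); s=arm.observe(); print(s["force"],s["width"])
p=vision.get_image("scene")
cv2.imwrite("pics/low.png",np.clip(cv2.resize(p["frame"][190:330,290:440],(600,560),interpolation=cv2.INTER_CUBIC)[...,::-1]*1.3,0,255).astype(np.uint8))
```

```text
tool shift cm [0.05 0.01 0.  ] y angle -69.49 z [ 4.e-04 -2.e-04 -1.e+00] [ 0.5124 -0.3011  0.0587] 7.9833
[ 0.21774819  0.91505858 -1.49534049] 0.548440677479022
```

View pics/low.png

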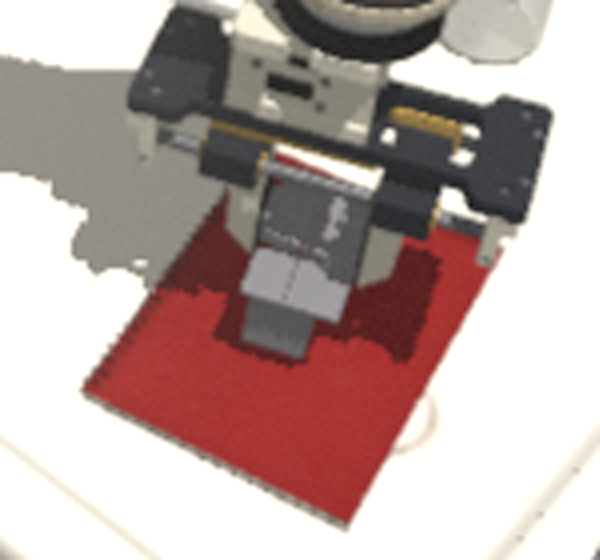

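The cover is upright at about (290,300), well inside the notebook. Lower gently until contact, which I expect at TCP z ≈ 0.0475.

play_rows --increments "0 0 0.4 0 -0.3;0 0 0.3 0 -0.3;0 0 0.2 0 -0.3;0 0 0 0 -0.3;0 0 0 0 -0.3"

```text
clock: 8.45
position: [0.5122, -0.3008, 0.0491]
ee_rot: [-3.091, -0.56, -0.0]
force: [-0.3, 0.7, -1.2]
width: 0.554
gripper_force: 24.0
```

play_rows --increments "0 0 0.1 0 -0.3;0 0 0.1 0 -0.3;0 0 0 0 -0.3;0 0 0 0 -0.3"

```text
clock: 8.78
position: [0.5121, -0.3009, 0.0471]
ee_rot: [-3.091, -0.559, 0.0]
force: [-0.2, -0.3, -0.7]
width: 0.555
gripper_force: 24.0
```

play_rows --increments "0 0 0.07 0 -0.3;0 0 0 0 -0.3;0 0 0 0 -0.3"

```text
clock: 9.03
position: [0.5121, -0.3009, 0.0464]
ee_rot: [-3.091, -0.559, 0.0]
force: [-0.4, 0.2, -1.3]
width: 0.549
gripper_force: 24.0
```

play_rows --increments "0 0 0.07 0 -0.3;0 0 0 0 -0.3;0 0 0 0 -0.3"

```text
clock: 9.28
position: [0.5122, -0.3009, 0.0457]
ee_rot: [-3.091, -0.559, -0.0]
force: [-0.4, -0.1, 0.0]
width: 0.55
gripper_force: 24.0
```

play_rows --increments "0 0 0.07 0 -0.3;0 0 0 0 -0.3;0 0 0 0 -0.3"

```text
clock: 9.53
position: [0.5121, -0.3008, 0.045]
ee_rot: [-3.091, -0.559, 0.0]
force: [-0.8, -0.0, -0.4]
width: 0.548
gripper_force: 24.0
```

Run:
```python
from h import *
p=vision.get_image("scene"); w=pts(p)
f=p["frame"].astype(int)
# front part of plate: along cover -x from the centre
c=np.array([.5121,-.3009])+4e-3*np.array([-.35,.937]); ux=np.array([.9365,.351]); uy=np.array([-.351,.9365])
d=w[...,:2]-c; a=d@ux; b=d@uy
m=(a<-.028)&(a>-.042)&(abs(b)<.022)&(w[...,2]>.03)&(w[...,2]<.1)
print(m.sum(),np.percentile(w[m][:,2],[5,25,50,75,95]).round(4))
m=(abs(a)<.09)&(abs(b)<.07)&(w[...,2]<.02); print("book",m.sum(),np.median(w[m][:,2]))
w0=np.load("scene0.npy"); d=w0[...,:2]-[.4545,-.0080]; a=d@ux;b=d@uy
m=(a<-.028)&(a>-.042)&(abs(b)<.022)&(w0[...,2]>.03)
print("home",m.sum(),np.percentile(w0[m][:,2],[5,25,50,75,95]).round(4))
m=(abs(a)<.12)&(abs(b)>.04)&(abs(b)<.08)&(w0[...,2]<.01);print("bench",np.median(w0[m][:,2]))
```

```text
181 [0.0324 0.0387 0.0542 0.0557 0.057 ]
book 3167 0.008948203819527656
home 218 [0.0327 0.0422 0.0531 0.0654 0.0673]
bench -0.0004978647681332937
```

Plate top is 46.5 mm above the measured notebook surface, against 46 mm expected if standing: at or within about 1 mm of contact. One more small step.

play_rows --increments "0 0 0.07 0 -0.3;0 0 0 0 -0.3;0 0 0 0 -0.3"

```text
clock: 9.83
position: [0.5121, -0.3008, 0.0443]
ee_rot: [-3.091, -0.559, 0.0]
force: [-0.1, 0.1, -1.2]
width: 0.545
gripper_force: 24.0
```

play_rows --increments "0 0 0.07 0 -0.3;0 0 0 0 -0.3;0 0 0.07 0 -0.3;0 0 0 0 -0.3;0 0 0 0 -0.3"

```text
clock: 10.25
position: [0.5123, -0.301, 0.0439]
ee_rot: [-3.091, -0.559, -0.001]
force: [-3.5, 1.3, 11.5]
width: 0.55
gripper_force: 24.0
```

Firm contact at TCP z ≈ 0.044. Ease off slightly and release slowly.

play_rows --increments "0 0 -0.05 0 -0.3;0 0 0 0 0.12;0 0 0 0 0.16;0 0 0 0 0.2;0 0 0 0 0.24" --grip_force 10

```text
clock: 10.67
position: [0.5121, -0.3006, 0.0433]
ee_rot: [-3.091, -0.56, 0.0]
force: [-0.5, 1.5, 2.6]
width: 0.609
gripper_force: 2.3
```

play_rows --increments "0 0 0 0 0.28;0 0 0 0 0.32;0 0 0 0 0.36;0 0 0 0 0.45;0 0 0 0 0.6"

```text
clock: 11.08
position: [0.5122, -0.3009, 0.0433]
ee_rot: [3.091, 0.559, -0.0]
force: [-0.1, -0.7, -0.4]
width: 0.758
gripper_force: 0.0
```

play_rows --increments "0 0 0 0 0.8;0 0 0 0 1;0 0 0 0 1;0 0 0 0 1;0 0 0 0 1"

```text
clock: 11.5
position: [0.5122, -0.3009, 0.0434]
ee_rot: [-3.091, -0.559, -0.0]
force: [-0.0, 0.4, 0.5]
width: 0.999
gripper_force: 0.0
```

Run:
```python
from h import *
p=vision.get_image("scene"); to(.5121,-.3009)
cv2.imwrite("pics/rel.png",np.clip(cv2.resize(p["frame"][190:330,290:440],(600,560),interpolation=cv2.INTER_CUBIC)[...,::-1]*1.3,0,255).astype(np.uint8))
```

```text
tool shift cm [-0.01 -0.   -0.  ] y angle -69.48 z [ 1.e-04  0.e+00 -1.e+00] [ 0.5122 -0.3009  0.0434] 11.55
```

View pics/rel.png

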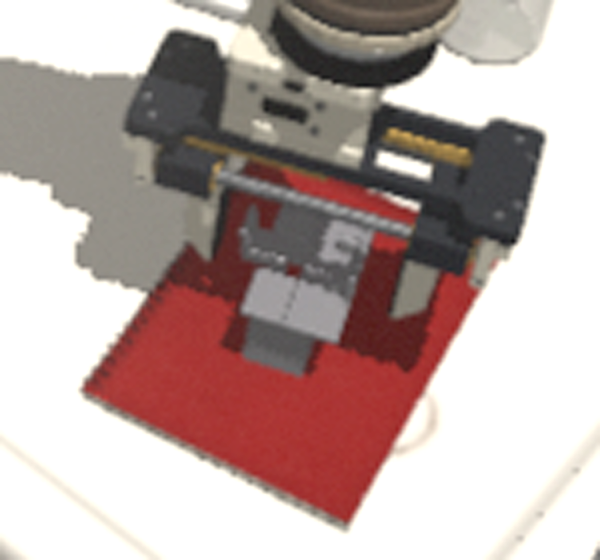

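The cover stands upright at (295,310), with both fingers clear at (205,230) and (410,290). Retreat straight up.

play_rows --increments "0 0 -1 0 1;0 0 -1.5 0 1;0 0 -2.5 0 1;0 0 -3 0 1;0 0 -3 0 1"

```text
clock: 11.97
position: [0.5116, -0.3009, 0.1551]
ee_rot: [-3.091, -0.559, 0.001]
force: [1.4, -0.7, 0.1]
width: 1.002
gripper_force: 0.0
```

play_rows --increments "0 0 -3 0 1;-3 -2 0 0 1;-3 -3 0 0 1;-3 -3 0 0 1;0 0 0 0 1"

```text
clock: 12.38
position: [0.3916, -0.2544, 0.1821]
ee_rot: [-3.084, -0.552, 0.008]
force: [0.1, 0.7, 0.3]
width: 1.002
gripper_force: 0.0
```

play_rows --increments "0 0 0 0 1;0 0 0 0 1;0 0 0 0 1"

```text
clock: 12.63
position: [0.4027, -0.2587, 0.1841]
ee_rot: [3.09, 0.56, 0.002]
force: [-0.2, 0.1, 0.9]
width: 0.997
gripper_force: 0.0
```

Run:
```python
from h import *
p=vision.get_image("scene")
cv2.imwrite("pics/end.png",np.clip(cv2.resize(p["frame"][130:330,180:440],(780,600),interpolation=cv2.INTER_CUBIC)[...,::-1]*1.3,0,255).astype(np.uint8))
```

```text
(no output)
```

View pics/end.png

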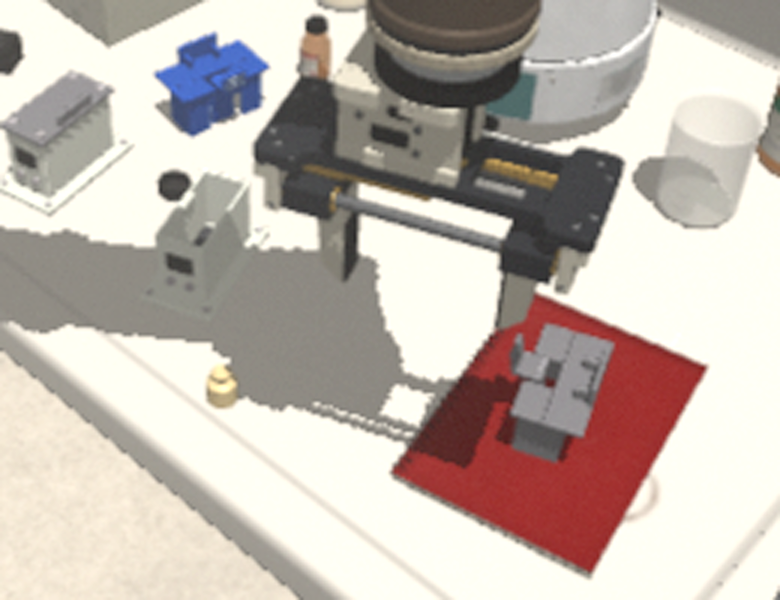

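The cover stands upright on the notebook at (560,390), the logger is open at (205,245), and the gripper is clear.

```bash
python3 -c "
from cell import job
print(job.sign_off())"
```

```text
the job is handed in; nothing more can be done
None
```

The snap-tab cover is off the logger and standing upright, right way up, on the lab notebook; the gripper is clear, and the job was handed in at about 12.7 s of the 35 s limit.

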